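# Lock a belt pulley on its spindle with a sprung snap ring

## Robot

A 6-joint arm with a two-finger parallel gripper is mounted at the origin on a cart in front of the work surface, level with it; the furniture and walls round the work are solid. World frame = base frame: x ahead of the robot, y to its left, z up, the work surface at z = 0. Lengths are in m, angles in rad, forces in N, time in s.
With the tool pointing down it reaches from about 0.35 to 0.95 m from the base axis. Payload 17.4 kg.
Tool frame: the origin (TCP) lies midway between the tips of the shut fingers; the grasp point (between the pads) lies 19 mm behind it; z points along the fingers, y is the line along which they close (so a half turn about z gives the same grasp; the last joint's range is limited). The gripper opens to 93 mm and grips with 3 to 60 N. Pads are 15 mm wide; open, the fingers measure 128 mm over their backs; the gripper's body (75 mm by 188 mm) begins 65 mm behind the grasp point.
Start: joints at [-1.242, 0.116, 1.442, -0, 1.584, -0.038], TCP at [0.242, -0.63, 0.219] pointing down, gripper open.
Joint ranges: [-2.83, 2.83], [-0.83, 2.19], [0.07, 2.5], [-1.14, 4.28], [0.01, 3], [-2.97, 2.97]. Speed limits (rad/s): [1.89, 1.89, 2.22, 3.14, 3.14, 3.14].

## Interface

Orientations are given as a unit quaternion [w, x, y, z].
In Python, from station import * gives the robot as it stands.
- The arm moves only by the shell command python3 -m inch 'ROWS' [FORCE]. ROWS is a JSON object of lists of equal length, an entry for each row: "xyz": the shift along the tool's x, y, z in mm, a list of three; "angular": the turn, a rotation vector about the tool's x, y, z in rad, a list of three; "hand": the gripper command: -1 is fully open, 1 is shut, values between are in proportion. A call has 1 to 5 rows; each row is the pose to reach, as a shift and turn from the pose commanded when the call began, along the tool's axes at that moment; what a row does not reach only later rows make up. A row lasts 1/12 s, in which the tool goes at most 41.7 mm and 7.16 degrees, less where a joint would pass 70% of its speed; a pose out of reach is approached as far as the arm can. A call with a gripper value outside its range is refused whole. The fingers move at their own pace and stop on an object; FORCE is the grip in N (left out, the last holds). Time passes only in rows, so rows that repeat a pose let the fingers close. It gives the time, the measured TCP pose, the force, the opening and the grip force at its end, in the units of the state.
- get_state(): the state, without advancing time (a new reading comes with each control period).
- grab_frame(name): name is "scene" or "top" or "wrist"; returns a dict with "frame" (400x640x3 uint8, red, green, blue), "fx", "fy", "cx", "cy" (pixels), "xyz" and "orientation" of the camera in the world; the wrist camera has in their place "tool_from_camera" (4x4, takes a point from camera to tool coordinates, whose origin is the TCP and whose axes are the flange's). Camera axes: x right, y down, z forward; pixel columns grow to the right and rows downward; lengths in m; the calibration is good to about 2 mm. A picture is of the moment at which its call begins: read the wrist's pose just before it. There is no depth.
- close_job(): hands the job in; it is judged then, once.
Trained networks look in the newest picture that a camera, given by its name, has taken for a name from the list of things; names that differ only in an ending like _2 or _b are one class to them, and where a whole thing is asked for, a point or a joint stands for the part that bears it (a point fixed in the world has none). Each returns a list of dicts, best first, with "p" (0 to 1); they miss things now and then, are a little off and sometimes report something else, mostly with a low value. They report only what shows in the picture. A call takes as long as a camera call. They do not tell look-alikes from the thing itself.
- cut_out(camera, label): "pixels" (400x640 bool, what is visible of it) and "centre" ([column, row] in pixels, amid what is visible of it).
The state is a dict: "time": time; "joint_positions": joint angles; "joint_vel": joint speeds; "effort": joint torques, N m; "ee_pos": TCP position; "tcp_rot": TCP orientation; "wrist_force": force on the tool from outside, world axes, zero at the start; "ft_torque": the same for the moment, N m; "gripper_width": opening from 0.0 (shut) to 1.0 (fully open); "gripper_force": force on a finger pad.
Only numpy, scipy, OpenCV 4.12 (cv2) and the standard library are available. Lean on these libraries where they do the work, as an engineer would, in place of code of your own. Each camera call takes 0.05 s, during which the arm holds its last target. There are 200 camera calls.

## Task

Fit the snap ring that is parked on the wooden post: pinch its two red ears together so that the ring spreads, lift it off, lower it spread over the nose of the spindle until you feel it lie on the pulley face, and there let it contract into the spindle's groove. Press only gently against the spindle stand, leave the ring lying flat and closed in the groove under the nose, and leave the pliers, the file and the brass tube where they are.

Things in the scene. Friction and masses are not known exactly. Their poses are not given: they have to be found in the camera images.
- ring: Snap ring, 65 g: two dark steel halves on a sprung pivot. Band 49 to 58 mm diameter, 6 mm high; four inward teeth 5 mm high, tips on a 34 mm circle when closed. Origin: centre of the closed ring's underside, z up, red ears on its -x side, pivot at x = +32 mm. The body is one half: it turns 0.2 rad about the pivot, off the ring's middle line, when the ring is fully spread.
- ring_ears (a point): Point midway between the ring's two upright red ears, 36 mm from the closed ring's centre, 30 mm above its underside; axes as the ring's. The ears stand at y = +17 and -17 mm, 12 mm long along x, 6 mm thick (43 mm wide outside in all), and may be gripped along y from 12 to 42 mm above the ring's underside. Let go, they spring apart and the ring closes.
- ring_jaw (a joint): Angle between the ring's halves: 0 closed, 0.4 rad fully spread, when the ears meet (12 mm wide outside, faces parallel). The pinch takes 5 to 12 N. Fully spread, the teeth leave a free circle of 43 mm, centred 37.5 mm from the middle of the pinched ears, towards the pivot. Below 0.05 in a groove; above 0.1 if caught on the nose.
- stand: Spindle stand, fixed: green foot of 100 mm diameter with a column, a flat aluminium pulley (88 mm diameter) and a vertical steel spindle through it. Origin: centre of the foot's underside, on the spindle's axis, z up. The quill is clamped at another height each time: the pulley's top face is 52 to 78 mm above the bench, is not measured and must be felt.
- stand_axis (a point): Point on the spindle's axis 52 mm above the bench (the lowest the pulley face can be). Spindle, from the pulley face up: groove 32.6 mm diameter and 7.5 mm high; nose 39 mm diameter from 7.5 to 30 mm; then a taper to 32 mm at its flat top, 34 mm above the face. A ring let go more than 2 mm above the face catches on the nose, not in the groove.
- post: Parking post, fixed: wooden pedestal of 92 mm diameter, 40 mm high, on which the closed ring lies flat round a brass stub of 30 mm diameter; the stub's cap, 38 mm diameter, 48.5 to 56 mm above the bench, holds the closed ring down until it is spread. Origin: centre of the underside, z up.
- pliers: Flat-nose pliers with red handles, 180 mm long, 11 mm high, lying on the bench: leave alone. Origin: centre of the underside.
- flat_file: File with wooden handle, 310 mm long, 25 mm high, lying on the bench: leave alone. Origin: centre of the underside.
- brass_tube: Brass tube, 16 mm diameter, 100 mm long, lying on the bench: leave alone. Origin: centre of the underside.
Mind the look-alikes: they are no part of the job. What is shaped like the ring but green, orange or pink is not meant.

How it is judged:
By the outcome, as a careful person would: the job done as asked, in the order asked, and still so for the second after the job is handed in, with the robot touching nothing.
It also fails if it takes over 38 s, if anything falls off the work surface, if the arm or the gripper's body presses on something with over 40 N, if the wrist force passes 120 N, or if a joint passes its speed limit or range.

## Working session

There is one attempt and no reset: what is moved stays moved. The work goes in short steps, Python scripts to look and compute and a shell command to move; the robot and the scene stay as the last step left them, time stands still between calls to the robot, and variables do not carry over. Pictures are saved under pics/ and viewed, at most 10 in all, crops included, and the job is handed in when it is done.

```bash
mkdir -p pics; ls
cat > h.py <<'E'
from station import *
import numpy as np, cv2
from scipy.spatial.transform import Rotation as R
def q(a): return R.from_quat([a[1],a[2],a[3],a[0]])
def campose(f,s):
    if 'tool_from_camera' in f:
        T=np.array(f['tool_from_camera']); r=q(s['tcp_rot']).as_matrix()
        return r@T[:3,:3], r@T[:3,3]+np.array(s['ee_pos'])
    return q(f['orientation']).as_matrix(), np.array(f['xyz'])
def ray(f,s,p):
    r,o=campose(f,s); d=r@np.array([(p[0]-f['cx'])/f['fx'],(p[1]-f['cy'])/f['fy'],1]); return o,d/np.linalg.norm(d)
def atz(f,s,p,z):
    o,d=ray(f,s,p); return o+d*(z-o[2])/d[2]
def proj(f,s,P):
    r,o=campose(f,s); c=r.T@(np.array(P)-o); return np.array([f['fx']*c[0]/c[2]+f['cx'],f['fy']*c[1]/c[2]+f['cy']])
def meet(rs):
    A=np.zeros((3,3));b=np.zeros(3)
    for o,d in rs:
        M=np.eye(3)-np.outer(d,d);A+=M;b+=M@o
    x=np.linalg.solve(A,b); return x,[float(np.linalg.norm(np.cross(x-o,d))) for o,d in rs]
def save(f,n): cv2.imwrite('pics/'+n,f['frame'][:,:,::-1])
E
python3 - <<'E'
from h import *
s=get_state(); print(s)
for n in ['scene','top']:
    f=grab_frame(n); save(f,n+'0.png'); print(n,f['xyz'],f['orientation'],f['fx'])
    for l in ['ring','ring_ears','stand','post','pliers','flat_file','brass_tube']:
        for c in cut_out(n,l): print(l,round(c['p'],2),np.round(c['centre'],1),c['pixels'].sum(),np.round(atz(f,s,c['centre'],0.05),3))
a=cv2.imread('pics/scene0.png');b=cv2.imread('pics/top0.png')
E
```

```text
pics
{'time': 0.0, 'joint_positions': array([-1.24181415e+00,  1.16475117e-01,  1.44225800e+00, -2.54904211e-05,
        1.58401971e+00, -3.78091860e-02]), 'joint_vel': array([-0.00016013, -0.00079709, -0.00092931, -0.00142413, -0.00135018,
        0.00047474]), 'effort': array([-1.18009571e-04, -7.21256876e+01, -6.22606874e+01,  7.77996238e-02,
        2.35770835e-02, -1.18410726e-04]), 'ee_pos': array([ 0.24198079, -0.62991054,  0.21791703]), 'tcp_rot': array([-5.72101296e-04,  9.83229958e-01,  1.82369166e-01, -9.67641667e-05]), 'wrist_force': array([ 0.24836631, -0.33768553, -0.08698839]), 'ft_torque': array([-0.0698256 ,  0.00222718,  0.03436163]), 'gripper_force': 0.0, 'gripper_width': 0.995623885219527}
scene [-0.17759294  1.19172935  0.82722262] [ 0.15510431 -0.28317314  0.83431083 -0.44685686] 499.3618576439675
ring 0.74 [304.5 275.1] 381 [0.375 0.537 0.05 ]
ring 0.71 [260.8 336.9] 297 [0.33 0.73 0.05]
ring 0.65 [312.6 228.8] 159 [0.469 0.388 0.05 ]
ring 0.51 [279.  188.1] 104 [0.668 0.292 0.05 ]
ring 0.46 [383.4 241.9] 656 [0.295 0.323 0.05 ]
ring_ears 0.75 [307.6 228.1] 266
[... 652 characters left out ...]
0.66252722  0.07048899] 419.17632330488124
ring 0.72 [355.4 133. ] 151 [0.698 0.247 0.05 ]
ring 0.66 [250.5 224.8] 149 [0.395 0.512 0.05 ]
ring 0.63 [298.  198.3] 196 [0.485 0.39  0.05 ]
ring 0.53 [189.8 233.2] 81 [0.353 0.676 0.05 ]
ring_ears 0.75 [361.5 138.1] 109 [0.684 0.228 0.05 ]
ring_ears 0.62 [186.5 232.8] 177 [0.353 0.686 0.05 ]
ring_ears 0.51 [300.  204.6] 102 [0.468 0.382 0.05 ]
ring_ears 0.47 [250.6 216.6] 82 [0.418 0.516 0.05 ]
stand 0.71 [388.8 206. ] 1034 [0.492 0.133 0.05 ]
post 0.6 [304.4 194.2] 687 [0.499 0.373 0.05 ]
pliers 0.8 [300.7 139.9] 270 [0.658 0.404 0.05 ]
flat_file 0.63 [340.3 263.5] 734 [0.317 0.252 0.05 ]
brass_tube 0.51 [443.5 165.4] 222 [ 0.629 -0.015  0.05 ]
```

View pics/top0.png

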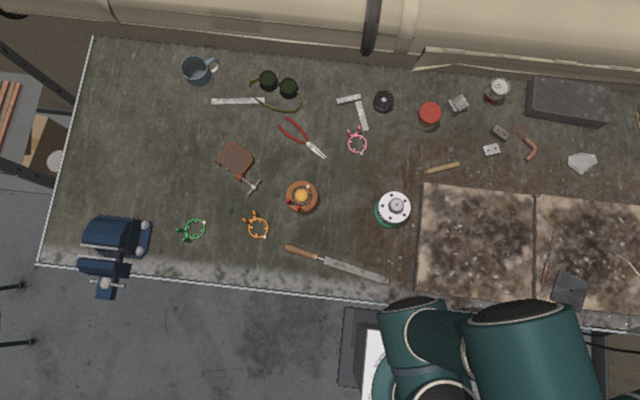

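View pics/scene0.png

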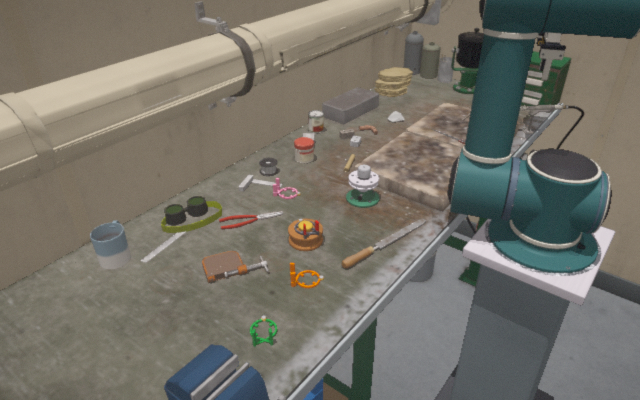

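Top view: post with the red-eared ring is at about (302,196), its ears on the left and lower side. The stand is at (393,209). The pink, orange and green rings are look-alikes. In the scene view, the post is at (305,235) and the stand at (364,187).

```bash
cat >> h.py <<'E'
def shift(P,s=None):
    s=s or get_state(); return np.round(q(s['tcp_rot']).as_matrix().T@(np.array(P)-np.array(s['ee_pos']))*1000,1)
E
python3 - <<'E'
from h import *
s=get_state()
F={n:grab_frame(n) for n in ['scene','top','wrist']}
print(np.round(F['wrist']['tool_from_camera'],3),F['wrist']['fx'])
B={'scene':(285,205,330,260),'top':(280,175,325,215)}
for n,(x0,y0,x1,y1) in B.items():
    h=cv2.cvtColor(F[n]['frame'],cv2.COLOR_RGB2HSV); m=((h[...,0]<6)|(h[...,0]>172))&(h[...,1]>150)&(h[...,2]>80)
    k=np.zeros(m.shape,np.uint8);k[y0:y1,x0:x1]=m[y0:y1,x0:x1]
    N,L,st,c=cv2.connectedComponentsWithStats(k)
    for i in range(1,N):
        if st[i,4]>3: print(n,st[i,4],c[i].round(1),atz(F[n],s,c[i],.07).round(3))
for l in ['stand','post']:
    cs=[]
    for n in ['scene','top']:
        grab_frame(n); 
        c=cut_out(n,l)
        if c: cs.append(ray(F[n],s,c[0]['centre']))
    if len(cs)==2: print(l,meet(cs))
for P in [(.4,-.35,.3),(.47,-.05,.3),(.46,.25,.3),(.45,.37,.3)]: print(P,shift(P,s))
E
```

```text
[[ 0.001 -0.969 -0.246  0.068]
 [ 1.     0.001  0.001 -0.   ]
 [-0.    -0.246  0.969 -0.166]
 [ 0.     0.     0.     1.   ]] 323.27001254871624
scene 34 [316.7 225. ] [0.454 0.39  0.07 ]
scene 15 [304.3 230.3] [0.465 0.426 0.07 ]
top 10 [288.3 200.2] [0.473 0.415 0.07 ]
top 11 [298.5 206.8] [0.457 0.384 0.07 ]
stand (array([0.49101642, 0.12365133, 0.03518367]), [0.003918622760129796, 0.003918622760129682])
post (array([0.50931635, 0.37799032, 0.00407218]), [0.0017790930579502716, 0.001779093057950528])
(0.4, -0.35, 0.3) [ 247.9 -204.8  -81.3]
(0.47, -0.05, 0.3) [ 420.8 -459.8  -81.3]
(0.46, 0.25, 0.3) [ 519.1 -743.4  -81.3]
(0.45, 0.37, 0.3) [ 552.8 -859.   -81.3]
```

```bash
python3 -m inch '{"xyz":[[164,-98,-71],[164,-98,-71],[164,-98,-71],[164,-98,-71],[164,-98,-71]],"angular":[[0,0,-0.55],[0,0,-0.55],[0,0,-0.55],[0,0,-0.55],[0,0,-0.55]],"hand":[-1,-1,-1,-1,-1]}' 10
python3 -m inch '{"xyz":[[200,-52,-10],[200,-52,-10],[200,-52,-10],[200,-52,-10],[200,-52,-10]],"angular":[[0,0,-0.55],[0,0,-0.55],[0,0,-0.55],[0,0,-0.55],[0,0,-0.55]],"hand":[-1,-1,-1,-1,-1]}'
python3 -m inch '{"xyz":[[202,9,0],[202,9,0],[202,9,0],[202,9,0],[202,9,0]],"angular":[[0,0,-0.55],[0,0,-0.55],[0,0,-0.55],[0,0,-0.55],[0,0,-0.55]],"hand":[-1,-1,-1,-1,-1]}'
python3 -c "
from h import *
s=get_state();print(s['time'],s['ee_pos'],s['joint_positions'].round(2),s['wrist_force']);r=q(s['tcp_rot']).as_matrix();print(r.round(3),shift((.47,.12,.3),s),shift((.44,.30,.3),s))"
```

```text
time: 1.77
ee_pos: [0.361, -0.478, 0.2908]
tcp_rot: [0.0, 0.895, 0.446, 0.0]
wrist_force: [0.9, 0.7, -0.6]
gripper_width: 1.003
gripper_force: 0.0
time: 2.18
ee_pos: [0.4407, -0.2874, 0.3]
tcp_rot: [0.0, 0.74, 0.672, 0.0]
wrist_force: [1.1, -0.3, 0.1]
gripper_width: 1.0
gripper_force: 0.0
time: 2.6
ee_pos: [0.4701, -0.087, 0.3]
tcp_rot: [0.0, 0.53, 0.848, 0.0]
wrist_force: [1.1, -0.9, 0.7]
gripper_width: 1.003
gripper_force: 0.0
2.6 [ 0.47012254 -0.08704567  0.30001849] [-0.24 -0.33  1.72  0.    1.75 -0.69] [ 1.12311716 -0.89512136  0.69104703]
[[-0.438  0.899  0.001]
 [ 0.899  0.438 -0.   ]
 [-0.     0.001 -1.   ]] [186.1  90.7   0. ] [361.1 142.6  -0. ]
```

```bash
cat > look.py <<'E'
from h import *
import sys,pickle
s=get_state(); f=grab_frame('wrist'); n=sys.argv[1]; save(f,n+'.png')
D={}
for l in sys.argv[2:]:
    for c in cut_out('wrist',l):
        print(l,round(c['p'],2),np.round(c['centre'],1),int(c['pixels'].sum())); D.setdefault(l,[]).append(c)
pickle.dump((s,f,D),open(n+'.pkl','wb')); print(s['ee_pos'],s['tcp_rot'],s['joint_positions'].round(2))
E
python3 look.py w3 stand
python3 -m inch '{"xyz":[[180,86,0],[180,86,0],[180,86,0],[180,86,0],[180,86,0]],"angular":[[0,0,-0.55],[0,0,-0.55],[0,0,-0.55],[0,0,-0.55],[0,0,-0.55]],"hand":[-1,-1,-1,-1,-1]}' >/dev/null
python3 look.py w4 stand
python3 -m inch '{"xyz":[[128,143,0],[128,143,0],[128,143,0],[128,143,0],[128,143,0]],"angular":[[0,0,-0.27],[0,0,-0.27],[0,0,-0.27],[0,0,-0.27],[0,0,-0.27]],"hand":[-1,-1,-1,-1,-1]}'>/dev/null
python3 look.py w5 stand ring ring_ears post
python3 -c "
import cv2,numpy as np
a=cv2.imread('pics/w4.png');b=cv2.imread('pics/w5.png');c=np.hstack([a,b]);cv2.imwrite('pics/w45.png',cv2.resize(c,(800,250),interpolation=cv2.INTER_AREA))"
```

```text
stand 0.87 [407.7  29. ] 5329
[ 0.47012254 -0.08704567  0.30001849] [3.87606242e-04 5.29859251e-01 8.48085471e-01 2.38795807e-04] [-0.24 -0.33  1.72  0.    1.75 -0.69]
stand 0.64 [336.7 179. ] 4533
[0.4698741  0.11207543 0.29988303] [2.45974556e-04 2.80029926e-01 9.59991217e-01 2.07983654e-04] [ 0.18 -0.32  1.71  0.    1.74 -0.82]
stand 0.68 [210.2 225.3] 2638
ring 0.8 [338.7 332.1] 561
ring_ears 0.9 [595.1  16.8] 1325
ring_ears 0.82 [341.  333.6] 567
ring_ears 0.79 [467.7  97.7] 1135
ring_ears 0.61 [392.7 175. ] 779
post 0.92 [389.8 190.8] 2975
[0.44018193 0.3016873  0.29960363] [-2.04604187e-05  1.52106869e-01  9.88364040e-01  1.56221788e-04] [ 0.55 -0.2   1.62  0.    1.72 -0.71]
```

View pics/w5.png

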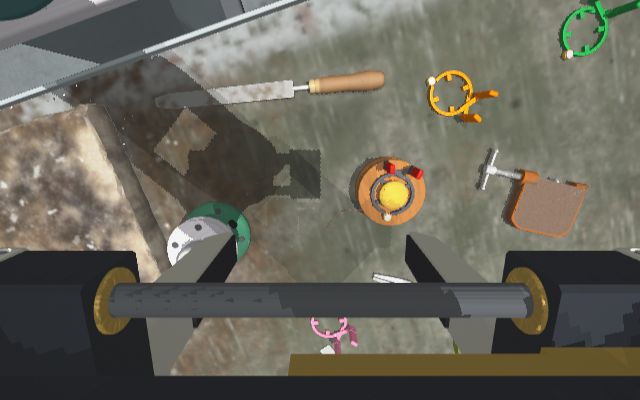

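View pics/w4.png

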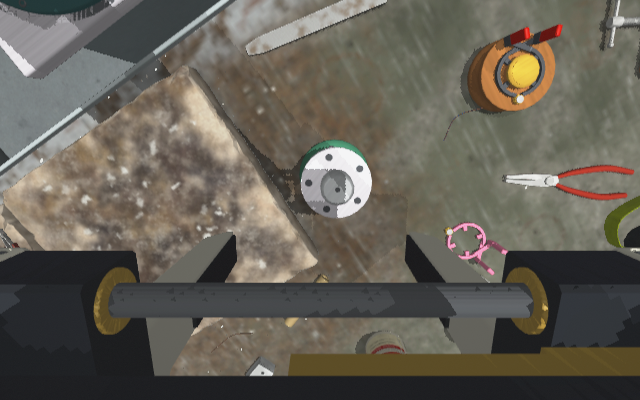

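w5: post at (391,190), its ears at (390,168) and (418,172), pivot ball at (388,217). w4: the spindle nose is at (337,187), ears at (517,33) and (552,31), pivot ball at (520,98).

```bash
cat > ring.py <<'E'
from h import *
import pickle,sys
def blobs(f,m,box,mn):
    k=np.zeros(m.shape,np.uint8);x0,y0,x1,y1=box;k[y0:y1,x0:x1]=m[y0:y1,x0:x1]
    N,L,st,c=cv2.connectedComponentsWithStats(k)
    return sorted([(c[i],st[i,4]) for i in range(1,N) if st[i,4]>=mn],key=lambda t:t[0][0])
def masks(f):
    h=cv2.cvtColor(f['frame'],cv2.COLOR_RGB2HSV).astype(int)
    red=((h[...,0]<7)|(h[...,0]>172))&(h[...,1]>170)&(h[...,2]>60)
    yel=(h[...,0]>20)&(h[...,0]<33)&(h[...,1]>140)&(h[...,2]>120)
    return red,yel
E
python3 - <<'E'
from ring import *
B={'w4':(460,10,570,115),'w5':(345,150,435,235)}
V={}
for n,b in B.items():
    s,f,D=pickle.load(open(n+'.pkl','rb')); r,y=masks(f)
    e=blobs(f,r,b,15); c=blobs(f,y,b,60); print(n,e,c); V[n]=(s,f,e,c)
for j in range(2): print('ear',meet([ray(V[n][1],V[n][0],V[n][2][j][0]) for n in V]))
print('cap',meet([ray(V[n][1],V[n][0],V[n][3][0][0]) for n in V]))
print('pivot',meet([ray(V['w4'][1],V['w4'][0],(520,98)),ray(V['w5'][1],V['w5'][0],(388,217))]))
a=cv2.imread('pics/w3.png')[0:90,340:480]; cv2.imwrite('pics/c.png',np.vstack([cv2.resize(a,None,fx=4,fy=4)]))
E
```

```text
w4 [(array([519.96517413,  35.43781095]), np.int32(201)), (array([550.82325581,  32.65116279]), np.int32(215))] [(array([523.10656753,  70.48946716]), np.int32(807))]
w5 [(array([390.        , 167.78823529]), np.int32(85)), (array([416.52688172, 172.77419355]), np.int32(93))] [(array([393.315     , 194.49166667]), np.int32(600))]
ear (array([0.45589377, 0.38707331, 0.06854754]), [0.00017428421222998917, 0.00017428421222989262])
ear (array([0.4715915 , 0.41664777, 0.06961929]), [0.00010295293219724795, 0.0001029529321973488])
cap (array([0.49533808, 0.38541772, 0.05033448]), [3.256346280484974e-05, 3.256346280473666e-05])
pivot (array([0.52384202, 0.37119742, 0.04726617]), [0.0005291304998630932, 0.0005291304998630438])
```

View pics/c.png

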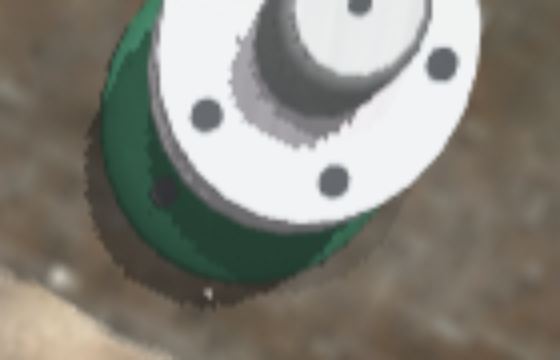

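The crop shows the dot on the spindle's flat top at about (429,1) in w3. Ear spacing measures 33.5 mm, ear height 69 mm, and ears to cap 35.7 mm, so all three agree with the text. Ring yaw is about -0.48. I'll move above the ears.

```bash
python3 -m inch '{"xyz":[[8,103,100],[8,103,130],[8,103,130],[8,103,130],[8,103,130]],"angular":[[0,0,0.18],[0,0,0.18],[0,0,0.18],[0,0,0.18],[0,0,0.18]],"hand":[-1,-1,-1,-1,-1]}'
python3 look.py w6 ring_ears
python3 - <<'E'
from ring import *
s,f,D=pickle.load(open('w6.pkl','rb')); r,y=masks(f)
e=blobs(f,r,(200,100,440,300),30); c=blobs(f,y,(200,100,440,300),100); print(e,c)
P=[atz(f,s,t[0],.069) for t in e[:2]]; print(P, atz(f,s,c[0][0],.056) if c else 0)
s5,f5,_=pickle.load(open('w5.pkl','rb')); e5=blobs(f5,masks(f5)[0],(345,150,435,235),15)
for i in (0,1): print(meet([ray(f,s,e[i][0]),ray(f5,s5,e5[i][0])]))
E
```

```text
time: 4.3
ee_pos: [0.4634, 0.3998, 0.162]
tcp_rot: [-0.003, 0.241, 0.971, -0.003]
wrist_force: [-0.2, -0.3, -1.3]
gripper_width: 0.998
gripper_force: 0.0
ring_ears 0.96 [401.5  66.3] 2016
ring_ears 0.67 [325.1 211.3] 1715
[0.46336305 0.39984211 0.16195091] [-0.00268065  0.24061684  0.970611   -0.00326125] [ 0.67  0.01  1.65  0.    1.5  -0.41]
[(array([302.59302326, 204.4127907 ]), np.int32(172)), (array([343.93220339, 204.29378531]), np.int32(177))] [(array([323.19712352, 236.88663283]), np.int32(1182)), (array([382.1038961 , 103.83766234]), np.int32(154))]
[array([0.45603925, 0.38660245, 0.069     ]), array([0.47186777, 0.41697801, 0.069     ])] [0.49346415 0.38625658 0.056     ]
(array([0.45574972, 0.38683314, 0.07028665]), [3.3728676551851806e-05, 3.372867655198526e-05])
(array([0.47198509, 0.41694621, 0.06848781]), [1.5032204954941513e-05, 1.5032204954981041e-05])
```

View pics/w6.png

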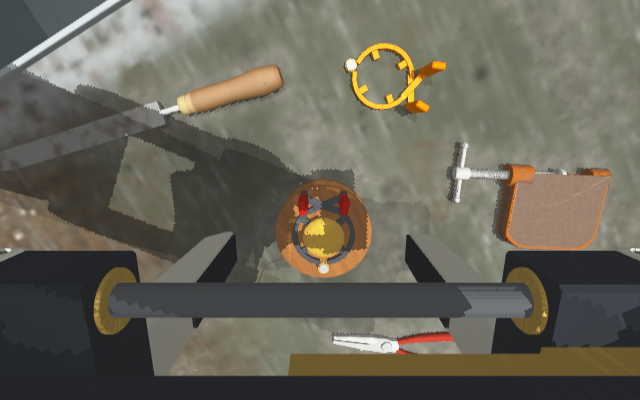

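Ears are at (303,204) and (344,204), level in the image, so the yaw is right. Both measurements agree: ear midpoint (0.4639, 0.4019, 0.069).

```bash
python3 -m inch '{"xyz":[[0,0,0],[0,0,40],[0,0,70],[0,0,70],[0,0,70]],"angular":[[0,0,0],[0,0,0],[0,0,0],[0,0,0],[0,0,0]],"hand":[-1,-1,-1,-1,-1]}'
python3 -c "
from h import *
s=get_state();r=q(s['tcp_rot']).as_matrix();print(np.arctan2(r[1,0],r[0,0]),s['ee_pos'],shift((.4636,.4021,.053),s))"
```

```text
time: 4.82
ee_pos: [0.4642, 0.3994, 0.1011]
tcp_rot: [0.0, 0.241, 0.971, 0.0]
wrist_force: [1.2, 0.3, 1.6]
gripper_width: 0.999
gripper_force: 0.0
2.6556657442324085 [0.46424425 0.3993801  0.10105784] [ 1.8  2.1 48.1]
```

```bash
python3 -m inch '{"xyz":[[2,2,20],[2,2,40],[2,2,48],[2,2,48],[2,2,48]],"angular":[[0,0,0],[0,0,0],[0,0,0],[0,0,0],[0,0,0]],"hand":[-1,-1,-1,-0.2,0.2]}' 25
python3 -m inch '{"xyz":[[0,0,0],[0,0,0],[0,0,0],[0,0,0],[0,0,0]],"angular":[[0,0,0],[0,0,0],[0,0,0],[0,0,0],[0,0,0]],"hand":[0.5,1,1,1,1]}' 25
python3 -m inch '{"xyz":[[0,0,0],[0,0,0],[0,0,0],[0,0,0],[0,0,0]],"angular":[[0,0,0],[0,0,0],[0,0,0],[0,0,0],[0,0,0]],"hand":[1,1,1,1,1]}' 25
python3 look.py w7 ring_ears
```

```text
time: 5.23
ee_pos: [0.4638, 0.4033, 0.0539]
tcp_rot: [0.001, 0.24, 0.971, 0.001]
wrist_force: [-0.0, 0.1, -0.1]
gripper_width: 0.902
gripper_force: 0.0
time: 5.65
ee_pos: [0.4631, 0.4031, 0.052]
tcp_rot: [0.0, 0.24, 0.971, 0.0]
wrist_force: [0.3, 0.1, 0.5]
gripper_width: 0.546
gripper_force: 0.0
time: 6.07
ee_pos: [0.4631, 0.4031, 0.0517]
tcp_rot: [0.0, 0.24, 0.971, 0.0]
wrist_force: [0.0, 0.9, 2.0]
gripper_width: 0.194
gripper_force: 9.9
ring_ears 0.8 [324.7 269.4] 2025
ring_ears 0.61 [448.8  50.7] 5554
[0.46305733 0.40307509 0.05174591] [4.36503016e-05 2.39996971e-01 9.70773632e-01 8.17830920e-05] [ 0.67  0.08  1.76  0.    1.3  -0.41]
```

View pics/w7.png

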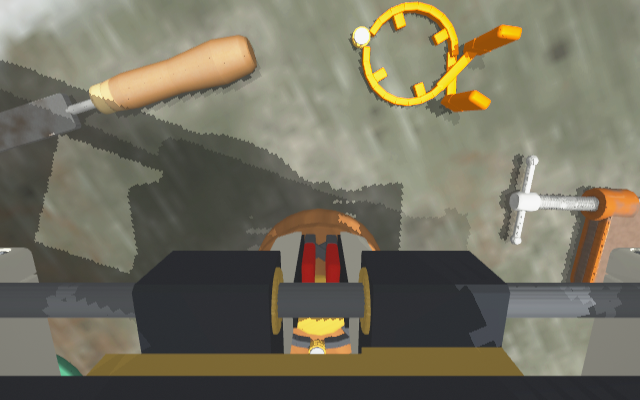

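The ears are between the pads at about (322,265), but the fingers are not fully closed yet.

```bash
python3 -m inch '{"xyz":[[0,0,0],[0,0,0],[0,0,0],[1.6,-0.7,0],[1.6,-0.7,0]],"angular":[[0,0,0],[0,0,0],[0,0,0],[0,0,0],[0,0,0]],"hand":[1,1,1,1,1]}' 25
python3 -m inch '{"xyz":[[0,0,0],[0,0,0],[0,0,-2],[0,0,-4],[0,0,-4]],"angular":[[0,0,0],[0,0,0],[0,0,0],[0,0,0],[0,0,0]],"hand":[1,1,1,1,1]}' 25
```

```text
time: 6.58
ee_pos: [0.4613, 0.4031, 0.0517]
tcp_rot: [0.0, 0.24, 0.971, 0.0]
wrist_force: [0.2, -0.6, 2.8]
gripper_width: 0.125
gripper_force: 24.9
time: 7.0
ee_pos: [0.4613, 0.4032, 0.0559]
tcp_rot: [-0.0, 0.24, 0.971, 0.0]
wrist_force: [-0.3, -0.2, -0.4]
gripper_width: 0.127
gripper_force: 24.9
```

```bash
python3 -m inch '{"xyz":[[0,0,-3],[0,0,-6],[0,0,-9],[0,0,-9],[0,0,-9]],"angular":[[0,0,0],[0,0,0],[0,0,0],[0,0,0],[0,0,0]],"hand":[1,1,1,1,1]}' 25
python3 -m inch '{"xyz":[[0,0,-3],[0,0,-6],[0,0,-10],[0,0,-15],[0,0,-15]],"angular":[[0,0,0],[0,0,0],[0,0,0],[0,0,0],[0,0,0]],"hand":[1,1,1,1,1]}' 25
```

```text
time: 7.42
ee_pos: [0.4614, 0.4032, 0.0649]
tcp_rot: [0.0, 0.24, 0.971, 0.0]
wrist_force: [-0.0, 0.2, -0.2]
gripper_width: 0.128
gripper_force: 24.9
time: 7.83
ee_pos: [0.4617, 0.4034, 0.081]
tcp_rot: [0.0, 0.24, 0.971, 0.001]
wrist_force: [0.6, -0.5, 0.2]
gripper_width: 0.129
gripper_force: 24.9
```

```bash
python3 -m inch '{"xyz":[[0,0,-40],[-10,-30,-70],[-30,-65,-100],[-50,-105,-120],[-76,-140,-140]],"angular":[[0,0,0],[0,0,0],[0,0,0],[0,0,0],[0,0,0]],"hand":[1,1,1,1,1]}' 25
python3 -m inch '{"xyz":[[0,-27,0],[0,-27,0],[0,-27,0],[0,-27,0]],"angular":[[0,0,0],[0,0,0],[0,0,0],[0,0,0]],"hand":[1,1,1,1]}' 25
python3 look.py w8 stand
python3 -m inch '{"xyz":[[-20,-30,-10],[-33,-65,-20],[-33,-89,-20],[-33,-89,-20],[-33,-89,-20]],"angular":[[0,0,0],[0,0,0],[0,0,0],[0,0,0],[0,0,0]],"hand":[1,1,1,1,1]}' 25
python3 look.py w9 stand
python3 -c "
import cv2,numpy as np
a=cv2.imread('pics/w8.png');b=cv2.imread('pics/w9.png')
cv2.imwrite('pics/w89.png',np.hstack([a[:,120:520],b[:,120:520]]))"
```

```text
time: 8.25
ee_pos: [0.4603, 0.2641, 0.2112]
tcp_rot: [0.0, 0.239, 0.971, 0.0]
wrist_force: [-0.8, -0.2, 0.0]
gripper_width: 0.129
gripper_force: 24.9
time: 8.58
ee_pos: [0.4484, 0.2415, 0.2096]
tcp_rot: [0.0, 0.24, 0.971, 0.0]
wrist_force: [0.5, -0.2, -0.7]
gripper_width: 0.124
gripper_force: 24.9
stand 0.81 [246.2 233.7] 2284
[0.44842591 0.24151374 0.20958673] [9.28216213e-05 2.40146837e-01 9.70736553e-01 1.78945675e-04] [ 0.44 -0.25  1.8   0.    1.59 -0.64]
time: 9.1
ee_pos: [0.4362, 0.1471, 0.2296]
tcp_rot: [0.0, 0.24, 0.971, 0.0]
wrist_force: [-0.2, 0.7, -0.4]
gripper_width: 0.129
gripper_force: 24.9
stand 0.9 [323.  212.7] 3469
stand 0.67 [317.8 272.4] 822
[0.43619069 0.14711267 0.22955232] [6.19559355e-05 2.40415186e-01 9.70670139e-01 1.29449223e-04] [ 0.27 -0.37  1.86  0.    1.65 -0.82]
```

View pics/w89.png

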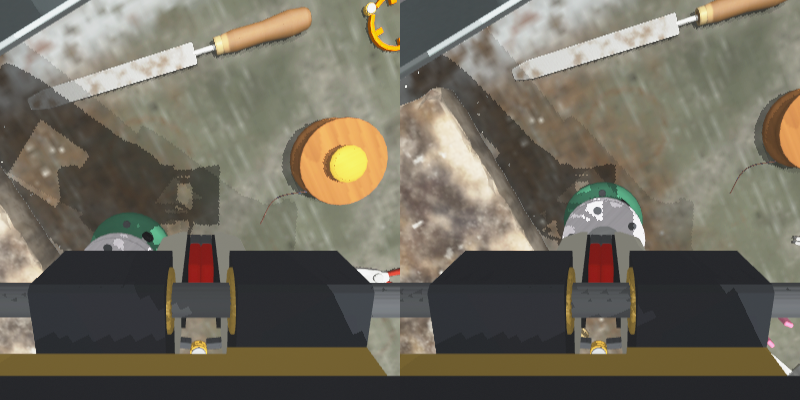

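The gripper hides the nose in both views; only the stand's pulley edge shows, at about (320,215) in w9, and the pivot ball at (320,350). I'll move outward so the nose comes clear.

```bash
python3 -m inch '{"xyz":[[-35,-20,-20],[-70,-40,-40],[-90,-50,-50],[-90,-50,-50],[-90,-50,-50]],"angular":[[0,0,0],[0,0,0],[0,0,0],[0,0,0],[0,0,0]],"hand":[1,1,1,1,1]}' 25
python3 look.py wa stand
python3 -m inch '{"xyz":[[0,40,0],[0,80,0],[0,100,0],[0,100,0],[0,100,0]],"angular":[[0,0,0],[0,0,0],[0,0,0],[0,0,0],[0,0,0]],"hand":[1,1,1,1,1]}' 25
python3 look.py wb stand
python3 - <<'E'
import cv2,numpy as np,pickle
L=[]
for n in ['w4','wa','wb']:
    s,f,D=pickle.load(open(n+'.pkl','rb')); c=D['stand'][0]['centre']; x,y=int(c[0])-40,max(0,int(c[1])-40)
    print(n,x,y); a=cv2.imread(f'pics/{n}.png')[y:y+80,x:x+80]; L.append(cv2.resize(a,(264,264),interpolation=cv2.INTER_CUBIC))
b=cv2.imread('pics/wb.png')[300:380,280:360]; 
cv2.imwrite('pics/m.png',np.vstack([np.hstack(L),np.hstack([cv2.resize(b,(264,264)),np.zeros((264,528,3),np.uint8)])]))
E
```

```text
time: 9.62
ee_pos: [0.4934, 0.0611, 0.2792]
tcp_rot: [-0.0, 0.24, 0.971, -0.0]
wrist_force: [0.7, 0.4, -1.3]
gripper_width: 0.129
gripper_force: 24.9
stand 0.69 [362.3 145.6] 5266
[0.49340306 0.06108947 0.27921439] [-4.31299242e-04  2.40411754e-01  9.70670903e-01 -1.72697538e-05] [ 0.07 -0.28  1.72  0.    1.71 -1.01]
time: 10.13
ee_pos: [0.5384, 0.1514, 0.2784]
tcp_rot: [-0.001, 0.238, 0.971, -0.0]
wrist_force: [0.5, 0.0, -1.0]
gripper_width: 0.126
gripper_force: 24.9
stand 0.62 [280.7 148.1] 5112
[0.53843811 0.15143931 0.27837889] [-8.88123953e-04  2.38415189e-01  9.71162829e-01 -4.11262896e-04] [ 0.23 -0.14  1.6   0.    1.68 -0.86]
w4 296 139
wa 322 105
wb 240 108
```

View pics/m.png

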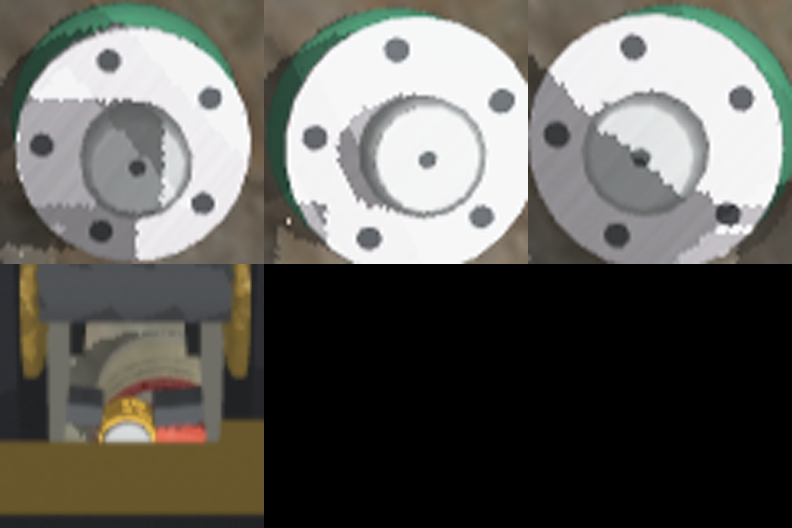

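The dot on the spindle's top is at w4 (337.2,189.6), wa (371.3,153.1) and wb (273.9,155.5). The pivot nut shows at about (318,351) in wb.

Run:
```python
from ring import *
P={'w3':(429.1,.4),'w4':(337.2,189.6),'wa':(371.3,153.1),'wb':(273.9,155.5)}
V={n:pickle.load(open(n+'.pkl','rb')) for n in P}
for S in (list(P),['w4','wa','wb'],['wa','wb'],['w4','wa']): print(S,meet([ray(V[n][1],V[n][0],P[n]) for n in S]))
T=np.array(V['wb'][1]['tool_from_camera']);f=V['wb'][1]
for x in(-66,-68,-70,-72,-74):
    c=T[:3,:3].T@(np.array([x/1e3,0,-.004])-T[:3,3]);print(x,f['fx']*c[0]/c[2]+f['cx'],f['fy']*c[1]/c[2]+f['cy'])
for n in ['w7','w8','w9','wa','wb']:
    g=cv2.cvtColor(cv2.imread(f'pics/{n}.png'),cv2.COLOR_BGR2HSV).astype(int);m=(g[...,1]<40)&(g[...,2]>170)
    print(n,blobs(None,m,(300,335,335,357),8))
s=get_state();x,_=meet([ray(V[n][1],V[n][0],P[n]) for n in ['w4','wa','wb']])
r=q(s['tcp_rot']).as_matrix();print(s['ee_pos'],r[:,0])
```

```text
['w3', 'w4', 'wa', 'wb'] (array([0.48730562, 0.12392012, 0.10857264]), [0.0004982303464895858, 0.0001925539720743797, 0.00022230887197654829, 0.00021141228693753289])
['w4', 'wa', 'wb'] (array([0.48739031, 0.1239753 , 0.10919449]), [7.84655896139984e-05, 0.00011138634543647399, 0.00010105859259191008])
['wa', 'wb'] (array([0.48740202, 0.12401393, 0.10922089]), [9.859693597023606e-05, 9.859693597033791e-05])
['w4', 'wa'] (array([0.48716154, 0.12396989, 0.11016063]), [1.0629802342035987e-06, 1.062980234304032e-06])
-66 319.68023401363484 354.69720655005324
-68 319.68016379842095 357.5877812196338
-70 319.680093945617 360.4634364341783
-72 319.6800244524242 363.3242874046061
-74 319.67995531607284 366.1704481586412
w7 [(array([316.74647887, 350.78873239]), np.int32(71))]
w8 [(array([318.34920635, 350.98412698]), np.int32(63))]
w9 [(array([318.36666667, 351.1       ]), np.int32(60))]
wa [(array([318.1509434 , 351.32075472]), np.int32(53))]
wb [(array([318.17857143, 351.17857143]), np.int32(56))]
[0.5383531  0.14987327 0.279163  ] [-8.85324479e-01  4.64973522e-01  4.36371322e-04]
```

```bash
python3 -m inch '{"xyz":[[32,-21,20],[60,-40,40],[71,-46,70],[71,-46,100],[71,-46,130]],"angular":[[0,0,0],[0,0,0],[0,0,0],[0,0,0],[0,0,0]],"hand":[1,1,1,1,1]}' 25
python3 -m inch '{"xyz":[[0,0,0],[0,0,0],[0,0,0]],"angular":[[0,0,0],[0,0,0],[0,0,0]],"hand":[1,1,1]}' 25
python3 - <<'E'
from h import *
s=get_state();print(s['ee_pos'],s['tcp_rot'],shift((.4541,.1419,.122),s),s['ft_torque'])
E
```

```text
time: 10.65
ee_pos: [0.4537, 0.1413, 0.149]
tcp_rot: [0.001, 0.24, 0.971, 0.001]
wrist_force: [-0.0, 0.3, -0.7]
gripper_width: 0.127
gripper_force: 24.9
time: 10.9
ee_pos: [0.4553, 0.1417, 0.1516]
tcp_rot: [0.001, 0.24, 0.971, 0.0]
wrist_force: [0.7, -0.2, -0.3]
gripper_width: 0.127
gripper_force: 24.9
[0.45525221 0.1417336  0.15160289] [8.34672740e-04 2.40222113e-01 9.70717488e-01 4.45678447e-04] [ 1.1 -0.4 29.6] [ 0.05049222 -0.12875874  0.02294959]
```

```bash
python3 -m inch '{"xyz":[[0,0,0],[0,0,8],[0,0,16],[0,0,24],[0,0,24]],"angular":[[0,0,0],[0,0,0],[0,0,0],[0,0,0],[0,0,0]],"hand":[1,1,1,1,1]}' 25
python3 -m inch '{"xyz":[[0,0,0],[0,0,0],[0,0,0]],"angular":[[0,0,0],[0,0,0],[0,0,0]],"hand":[1,1,1]}' 25
python3 - <<'E'
from h import *
s=get_state();print(s['ee_pos'],s['tcp_rot'],shift((.4541,.1419,.112),s),s['ft_torque'],s['wrist_force'])
E
```

```text
time: 11.32
ee_pos: [0.4541, 0.1417, 0.1235]
tcp_rot: [-0.001, 0.24, 0.971, -0.001]
wrist_force: [-0.4, 0.6, -1.1]
gripper_width: 0.126
gripper_force: 24.9
time: 11.57
ee_pos: [0.4549, 0.1419, 0.1259]
tcp_rot: [0.0, 0.24, 0.971, 0.0]
wrist_force: [-0.4, -0.4, -0.8]
gripper_width: 0.124
gripper_force: 24.9
[0.45491696 0.14189595 0.12589075] [1.79630792e-04 2.40001461e-01 9.70772505e-01 9.63893257e-05] [ 0.7 -0.4 13.9] [-0.00361466 -0.15007483 -0.03271334] [-0.36171783 -0.42450234 -0.79841835]
```

Next I correct by +0.6 mm in x and lower gently over the taper.

```bash
python3 -m inch '{"xyz":[[0.6,-0.3,2],[0.6,-0.3,4],[0.6,-0.3,7],[0.6,-0.3,10],[0.6,-0.3,10]],"angular":[[0,0,0],[0,0,0],[0,0,0],[0,0,0],[0,0,0]],"hand":[1,1,1,1,1]}' 25
python3 -m inch '{"xyz":[[0,0,2],[0,0,4],[0,0,6],[0,0,6],[0,0,6]],"angular":[[0,0,0],[0,0,0],[0,0,0],[0,0,0],[0,0,0]],"hand":[1,1,1,1,1]}' 25
python3 -c "
from h import *
s=get_state();print(s['ee_pos'],s['ft_torque'].round(2))"
```

```text
time: 11.98
ee_pos: [0.4538, 0.1418, 0.1147]
tcp_rot: [-0.0, 0.24, 0.971, -0.0]
wrist_force: [0.6, -0.1, -0.3]
gripper_width: 0.126
gripper_force: 24.9
time: 12.4
ee_pos: [0.454, 0.1418, 0.1095]
tcp_rot: [-0.0, 0.24, 0.971, -0.0]
wrist_force: [0.5, -0.3, 0.1]
gripper_width: 0.124
gripper_force: 24.9
[0.45404549 0.1418361  0.10946836] [ 0.05 -0.15  0.03]
```

```bash
python3 -m inch '{"xyz":[[0,0,2],[0,0,4],[0,0,6],[0,0,8],[0,0,8]],"angular":[[0,0,0],[0,0,0],[0,0,0],[0,0,0],[0,0,0]],"hand":[1,1,1,1,1]}' 25
python3 -m inch '{"xyz":[[0,0,2],[0,0,4],[0,0,6],[0,0,8],[0,0,8]],"angular":[[0,0,0],[0,0,0],[0,0,0],[0,0,0],[0,0,0]],"hand":[1,1,1,1,1]}' 25
python3 -m inch '{"xyz":[[0,0,0.5],[0,0,1],[0,0,1.5],[0,0,1.5],[0,0,1.5]],"angular":[[0,0,0],[0,0,0],[0,0,0],[0,0,0],[0,0,0]],"hand":[1,1,1,1,1]}' 25
```

```text
time: 12.82
ee_pos: [0.4539, 0.1418, 0.101]
tcp_rot: [-0.0, 0.24, 0.971, -0.0]
wrist_force: [-0.1, 0.2, -2.0]
gripper_width: 0.127
gripper_force: 24.9
time: 13.23
ee_pos: [0.4539, 0.1418, 0.0931]
tcp_rot: [-0.0, 0.24, 0.971, -0.0]
wrist_force: [-0.7, -0.1, -1.1]
gripper_width: 0.124
gripper_force: 24.9
time: 13.65
ee_pos: [0.4541, 0.1418, 0.0921]
tcp_rot: [0.0, 0.24, 0.971, 0.0]
wrist_force: [-0.0, 0.1, -1.2]
gripper_width: 0.125
gripper_force: 24.9
```

```bash
for i in 1 ; do
python3 -m inch '{"xyz":[[0,0,0.6],[0,0,1.2],[0,0,1.8],[0,0,2],[0,0,2]],"angular":[[0,0,0],[0,0,0],[0,0,0],[0,0,0],[0,0,0]],"hand":[1,1,1,1,1]}' 25 | egrep 'ee_pos|force'
done
python3 -m inch '{"xyz":[[0,0,0.6],[0,0,1],[0,0,1],[0,0,1],[0,0,1]],"angular":[[0,0,0],[0,0,0],[0,0,0],[0,0,0],[0,0,0]],"hand":[1,1,1,1,1]}' 25 | egrep 'ee_pos|force'
python3 -m inch '{"xyz":[[0,0,0.6],[0,0,1],[0,0,1],[0,0,1],[0,0,1]],"angular":[[0,0,0],[0,0,0],[0,0,0],[0,0,0],[0,0,0]],"hand":[1,1,1,1,1]}' 25 | egrep 'ee_pos|force'
```

```text
ee_pos: [0.4541, 0.1418, 0.09]
wrist_force: [0.8, -0.4, -0.2]
gripper_force: 24.9
ee_pos: [0.4541, 0.1418, 0.0891]
wrist_force: [1.4, 0.6, -1.4]
gripper_force: 24.9
ee_pos: [0.4541, 0.1418, 0.088]
wrist_force: [0.4, 0.1, -0.6]
gripper_force: 24.9
```

```bash
python3 -m inch '{"xyz":[[0,0,0.5],[0,0,1],[0,0,1],[0,0,1]],"angular":[[0,0,0],[0,0,0],[0,0,0],[0,0,0]],"hand":[1,1,1,1]}' 25 | egrep 'ee_pos|force'
python3 -m inch '{"xyz":[[0,0,0.5],[0,0,0.7],[0,0,0.7],[0,0,0.7]],"angular":[[0,0,0],[0,0,0],[0,0,0],[0,0,0]],"hand":[1,1,1,1]}' 25 | egrep 'ee_pos|force'
```

```text
ee_pos: [0.454, 0.1418, 0.087]
wrist_force: [-0.1, 0.5, -0.1]
gripper_force: 24.9
ee_pos: [0.4541, 0.1418, 0.0864]
wrist_force: [-0.1, 0.5, -0.3]
gripper_force: 24.9
```

```bash
python3 -m inch '{"xyz":[[0,0,0.5],[0,0,0.7],[0,0,0.7],[0,0,0.7]],"angular":[[0,0,0],[0,0,0],[0,0,0],[0,0,0]],"hand":[1,1,1,1]}' 25 | egrep 'ee_pos|force'
python3 -m inch '{"xyz":[[0,0,0.5],[0,0,0.7],[0,0,0.7],[0,0,0.7]],"angular":[[0,0,0],[0,0,0],[0,0,0],[0,0,0]],"hand":[1,1,1,1]}' 25 | egrep 'ee_pos|force'
```

```text
ee_pos: [0.4541, 0.1419, 0.0863]
wrist_force: [-4.4, -0.7, 8.0]
gripper_force: 24.9
ee_pos: [0.4542, 0.1418, 0.0862]
wrist_force: [-9.1, -2.2, 14.9]
gripper_force: 25.0
```

Contact felt: the face is at about z = 0.0747, which matches the nose top measured at 0.109. I'll ease off and release.

```bash
python3 -m inch '{"xyz":[[0,0,-1.0],[0,0,-1.0],[0,0,-1.0]],"angular":[[0,0,0],[0,0,0],[0,0,0]],"hand":[1,1,1]}' 25 | egrep 'ee_pos|force'
python3 -m inch '{"xyz":[[0,0,0],[0,0,0],[0,0,0],[0,0,0],[0,0,0]],"angular":[[0,0,0],[0,0,0],[0,0,0],[0,0,0],[0,0,0]],"hand":[0.7,0.6,0.5,0.4,0.3]}' 25 | egrep 'ee_pos|force|width'
python3 -m inch '{"xyz":[[0,0,0],[0,0,0],[0,0,0],[0,0,0],[0,0,0]],"angular":[[0,0,0],[0,0,0],[0,0,0],[0,0,0],[0,0,0]],"hand":[0.2,0.1,0,-0.2,-0.4]}' 25 | egrep 'ee_pos|force|width'
```

```text
ee_pos: [0.4542, 0.1419, 0.0863]
wrist_force: [-2.2, -1.0, 6.6]
gripper_force: 24.9
ee_pos: [0.4542, 0.1416, 0.0861]
wrist_force: [-0.2, -3.4, 4.7]
gripper_width: 0.324
gripper_force: 5.2
ee_pos: [0.4539, 0.142, 0.0856]
wrist_force: [0.5, 0.2, 0.0]
gripper_width: 0.594
gripper_force: 0.0
```

```bash
python3 -m inch '{"xyz":[[0,0,0],[0,0,0],[0,0,-15],[0,0,-35],[0,0,-60]],"angular":[[0,0,0],[0,0,0],[0,0,0],[0,0,0],[0,0,0]],"hand":[-0.6,-0.7,-0.7,-0.7,-0.7]}' | egrep 'ee_pos|force|width'
python3 -m inch '{"xyz":[[0,0,-40],[-20,0,-60],[-20,0,-60],[-20,0,-60]],"angular":[[0,0,0],[0,0,0],[0,0,0],[0,0,0]],"hand":[-0.7,-0.7,-0.7,-0.7]}' | egrep 'ee_pos|force|width'
python3 look.py wz ring ring_ears stand
python3 - <<'E'
from ring import *
s,f,D=pickle.load(open('wz.pkl','rb')); c=D['ring_ears'][0]['centre']; b=(max(0,int(c[0])-90),max(0,int(c[1])-80),int(c[0])+90,int(c[1])+80)
e=blobs(f,masks(f)[0],b,20); print(e)
P=[atz(f,s,t[0],.0747+.029) for t in e]; print(P); 
if len(P)==2: print(np.linalg.norm(P[0]-P[1]))
for x in [(.4874,.124,.1092),(.4874,.124,.0747)]: print(proj(f,s,x))
a=f['frame'][b[1]:b[3],b[0]:b[2],::-1]; print(b); cv2.imwrite('pics/z.png',cv2.resize(a,None,fx=3.6,fy=3.6,interpolation=cv2.INTER_CUBIC))
E
```

```text
ee_pos: [0.4534, 0.1417, 0.1455]
wrist_force: [0.5, -0.0, -0.5]
gripper_width: 0.847
gripper_force: 0.0
ee_pos: [0.4724, 0.1324, 0.2068]
wrist_force: [0.0, 0.0, -0.2]
gripper_width: 0.848
gripper_force: 0.0
ring 0.86 [319.9 185.7] 1330
ring_ears 0.82 [321.3 187.9] 1607
ring_ears 0.59 [472. 269.] 117
stand 0.77 [319.4 208.6] 6071
[0.47243296 0.13240559 0.20678498] [6.35651863e-04 2.40342485e-01 9.70687876e-01 3.65353520e-04] [ 0.22 -0.29  1.84  0.    1.59 -0.86]
[(array([299.90647482, 179.64748201]), np.int32(139)), (array([340.28275862, 180.43448276]), np.int32(145))]
[array([0.44789248, 0.12627798, 0.1037    ]), array([0.46438959, 0.15613955, 0.1037    ])]
0.03411550207437227
[319.34320593 222.3100974 ]
[319.43558253 211.21861939]
(231, 107, 411, 267)
```

View pics/z.png

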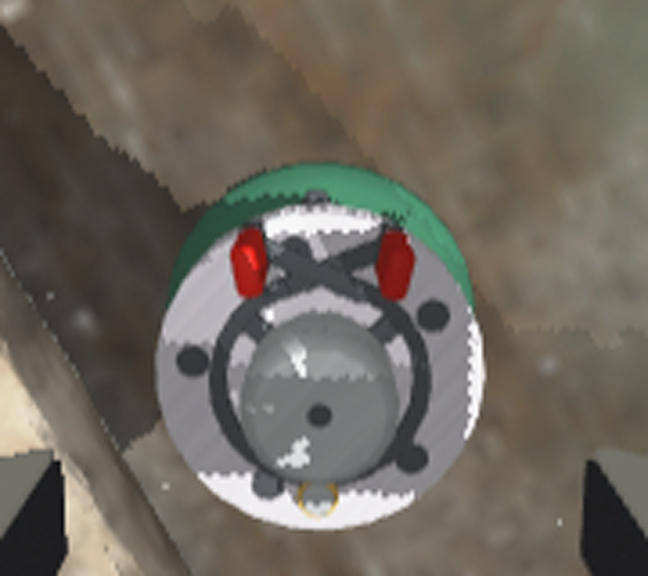

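The ring lies flat and concentric under the nose. Its ears, at (300,180) and (340,180), are 34.1 mm apart, so it is closed (0 jaw angle gives 34 mm). The robot is clear, so I'll hand in.

```bash
python3 -c "
from station import *
print(get_state()['time'],close_job())"
```

```text
the job is handed in; nothing more can be done
18.2667 None
```

The snap ring is fitted, lying flat and closed in the spindle groove under the nose; I handed the job in at 18.3 s, with a press of about 15 N on the stand and the pliers, file and brass tube not touched.

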